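# Centre a stone sculpture base in the drilling jig

### The job

Get the stone base ready for drilling: press it gently but firmly back until its far face is fully home and flush against the gauge bar of the jig. Then tap the jig's left and right sliding stops inward in turn, nudging the stone along the bar until it is nipped between both stops with its centre line on the jig's centre line. Do not strike or squeeze anything hard, leave the stone like that with both stops against it, and leave everything else on the bench and the board alone.

Things in the scene. Friction and masses are not known exactly. Their poses are not given: they have to be found in the camera images.
- jig: Fixed wooden jig board on the bench, 220 (x) x 360 (y) x 15 mm. Origin: centre of its underside; +x points to its far side, where the rail is, +y to its left, z up. A dark centre line is drawn along y = 0. The stone slides on its top, 15 mm above the origin. A dark slot for the stops crosses it at x = +23 mm.
- rail: Fixed dark wood rail along the board's far side, 25 x 300 x 30 mm high; axes as the jig's, origin: centre of its underside, jig x = 92.5 mm. On rods before it: an aluminium gauge bar, 110 mm (y) x 28 mm high, rigid. Its setting differs and is not measured: its near face is 24.5 to 44.5 mm to the -x side of this origin, to be felt. A weak spring pin (about 1 N) in its middle stands 2.5 mm proud until pressed in.
- stone: Loose grey stone block, 70 (x) x 100 (y) x 36 mm high, 0.5 to 0.85 kg; a steady push of 2.5 to 6 N slides it. Origin: centre of its underside. A white line along its x axis and a dark dot mark the middle of its top. It starts 35 to 85 mm short of the gauge bar, up to 25 mm off the centre line and turned up to 0.12 rad; pushed on with some 13 to 17 N it squares against the bar.
- left_stop: Left sliding stop: wood block with a flat steel pad inside, 44 (jig x) x 28 (y) x 36 mm high, a small screw head (6 mm) on top. Axes as the jig's. Origin: middle of the lower edge of its inner (pad) face, at jig x = 23 mm on the board; the outer face, pushed towards -y, is 28 mm to its +y side. Slides along jig y from 100 mm in to 30 mm under about 4 N friction and stays where left.
- right_stop: Right sliding stop, the mirror image: origin on its inner pad face, outer face 28 mm to the -y side and pushed towards +y; slides from jig y = -100 mm to -30 mm under about 4 N of friction. Pushing a stop that carries the stone takes about 4 N plus the stone's friction, and about 4 N more once the stone also drives the other stop.
- pencil: Flat carpenter's pencil stub, 98 x 13 x 8 mm, lying on the board's near right corner. Leave alone. Origin: centre of its underside.
- collar: Small brass ring, 28 mm across, 12 mm high, on the board's near left corner. Leave alone. Origin: centre of its underside.
- mallet: Hammer-shaped mallet with a black head, 260 mm long, lying beyond the jig. Leave alone.
- brush: Brush, 200 mm long, lying to the left. Leave alone.
- jar: Closed amber jar, 68 mm across, 110 mm high, far left. Leave alone. Origin: centre of its underside.
- pliers: Pliers, 160 mm long, lying to the right. Leave alone.
- cork_block: Cork sanding block, 110 x 70 x 35 mm, far right. Leave alone.
Not all that is in view belongs to the job. What is shaped like the stone but purple or red is not meant.

How it is judged:
By the outcome, as a careful person would: the job done as asked, in the order asked, and still so for the second after the job is handed in, with the robot touching nothing.
It also fails if it takes over 72 s, if anything falls off the work surface, if the arm or the gripper's body presses on something with over 40 N, if the wrist force passes 120 N, or if a joint passes its speed limit or range.

### The arm

A 6-joint arm with a two-finger parallel gripper is mounted at the origin on the work surface. World frame = base frame: x ahead of the robot, y to its left, z up, the work surface at z = 0. Lengths are in m, angles in rad, forces in N, time in s.
With the tool pointing down it reaches from about 0.375 to 0.925 m from the base axis. Payload 5.7 kg.
Tool frame: the origin (TCP) lies at the very end of the fingers, on their centre line; the grasp point (between the pads) lies ctrl.grip_point_offset behind it (ctrl.grip_point_offset is the distance from the TCP to the grasp point, in m); z points along the fingers, y is the line along which they close (so a half turn about z gives the same grasp; the last joint's range is limited). The gripper opens to 85 mm and grips with 20 to 120 N. Pads are 22 mm wide; open, the fingers measure 114 mm over their backs; the gripper's body (76 mm by 85 mm) begins 54 mm behind the grasp point. The pads swing forward as they close: fully open they stand 13 mm farther back than shut.
Start: joints at [-1.233, 0.359, 1.51, -0, 1.272, -0.115], TCP at [0.262, -0.54, 0.231] pointing down, gripper open.
Joint ranges: [-2.97, 2.97], [-1.01, 2.36], [0.21, 2.38], [-0.96, 4.11], [0.2, 2.71], [-2.98, 2.98]. Speed limits (rad/s): [2.39, 2.39, 3.14, 3.14, 3.14, 3.14].

### API

Orientations are given as a 3x3 rotation matrix whose columns are the frame's x, y, z axes.
In Python, from bench import read_state, viewer, job, ctrl gives the robot as it stands.
- The arm moves only by the tool servo_tool, never from a script. Its arguments are lists of equal length, an entry for each row: "jaw": the closure, from 0 (fully open) to 1 (shut); "linear": the shift along the tool's x, y, z in mm, a list of three; "twist": the turn, a rotation vector about the tool's x, y, z in rad, a list of three. In form: {"jaw": [jaw, ...], "linear": [[dx, dy, dz], ...], "twist": [[ax, ay, az], ...]}. A call has 1 to 20 rows; each row is the pose to reach, as a shift and turn from the pose commanded when the call began, along the tool's axes at that moment; what a row does not reach only later rows make up. A row lasts 1/10 s, in which the tool goes at most 50 mm and 8.59 degrees, less where a joint would pass 70% of its speed; a pose out of reach is approached as far as the arm can. A call with a gripper value outside its range is refused whole. The fingers move at their own pace and stop on an object; "force" is the grip in N (left out, the last holds). Time passes only in rows, so rows that repeat a pose let the fingers close. It gives the time, the measured TCP pose, the force, the opening and the grip force at its end, in the units of the state.
- read_state(): the state, without advancing time (a new reading comes with each control period).
- viewer.snapshot(name): name is "side" or "top"; returns a dict with "frame" (400x640x3 uint8, red, green, blue), "intrinsics" (3x3 intrinsics, pixels), "extrinsics" (4x4, takes a point from world to camera coordinates). Camera axes: x right, y down, z forward; pixel columns grow to the right and rows downward; lengths in m; the calibration is good to about 2 mm. A picture is of the moment at which its call begins. There is no depth.
- job.job_done(): hands the job in; it is judged then, once.
The state is a dict: "time_s": time; "joint_pos": joint angles; "joint_vel": joint speeds; "tau": joint torques, N m; "position": TCP position; "orientation": TCP orientation; "force": force on the tool from outside, world axes, zero at the start; "ft_torque": the same for the moment, N m; "width": finger opening in m; "finger_force": force on a finger pad.
Only numpy, scipy, OpenCV 4.12 (cv2) and the standard library are available. Lean on these libraries where they do the work, as an engineer would, in place of code of your own. Each camera call takes 0.05 s, during which the arm holds its last target. There are 200 camera calls.

## Working session

There is one attempt and no reset: what is moved stays moved. The work goes in short steps, Python scripts to look and compute and a tool call to move; the robot and the scene stay as the last step left them, time stands still between calls to the robot, and variables do not carry over. Pictures are saved under pics/ and viewed, at most 10 in all, crops included, and the job is handed in when it is done.

Besides the shell and the picture viewer there is one more tool, called as a command line: name --argument value ..., lists and objects as JSON in quotes. servo_tool: Moves the arm, as the interface text tells. Its arguments: {"type":"object","properties":{"jaw":{"type":"array"},"linear":{"type":"array"},"twist":{"type":"array"},"force":{"type":"number"}},"required":["jaw","linear","twist"]}

```bash
mkdir -p pics
python3 - <<'E'
from bench import read_state, viewer, ctrl
import cv2,numpy as np
s=read_state();print(s['time_s'],s['position'],np.round(s['orientation'],3),ctrl.grip_point_offset,s['force'])
for n in('top','side'):
    d=viewer.snapshot(n);cv2.imwrite(f'pics/{n}0.png',d['frame'][:,:,::-1]);np.savez(f'{n}0.npz',**d);print(d['intrinsics'],d['extrinsics'])
E
```

```text
0.0 [ 0.2622532  -0.53885548  0.23043614] [[ 0.899  0.438 -0.001]
 [ 0.438 -0.899  0.002]
 [ 0.    -0.002 -1.   ]] 0.0187 [ 0.33553184  0.7829346  -0.41574209]
[[434.25496054   0.         324.29078765]
 [  0.         434.25496054 200.0793297 ]
 [  0.           0.           1.        ]] [[ 0.01511244 -0.99957133  0.02507514 -0.02083267]
 [-0.98871636 -0.01867686 -0.14863085  0.5386727 ]
 [ 0.14903546 -0.02254603 -0.98857479  1.00406478]
 [ 0.          0.          0.          1.        ]]
[[365.10766045   0.         318.30946948]
 [  0.         365.10766045 194.05718505]
 [  0.           0.           1.        ]] [[-0.99915552 -0.0407814  -0.00501251  0.5387122 ]
 [-0.02120401  0.61626654 -0.78725214  0.05187019]
 [ 0.03519428 -0.78648104 -0.61661085  0.92248409]
 [ 0.          0.          0.          1.        ]]
```

View pics/top0.png

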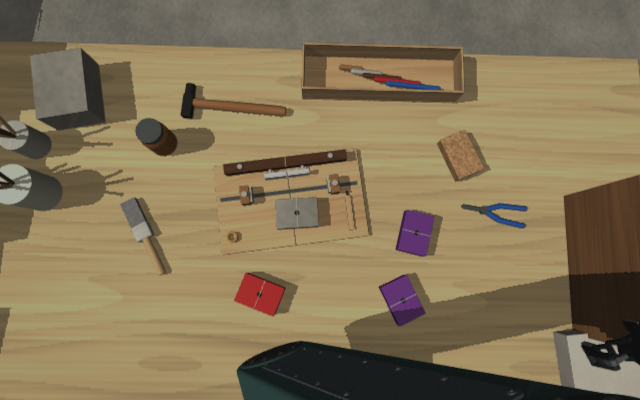

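View pics/side0.png

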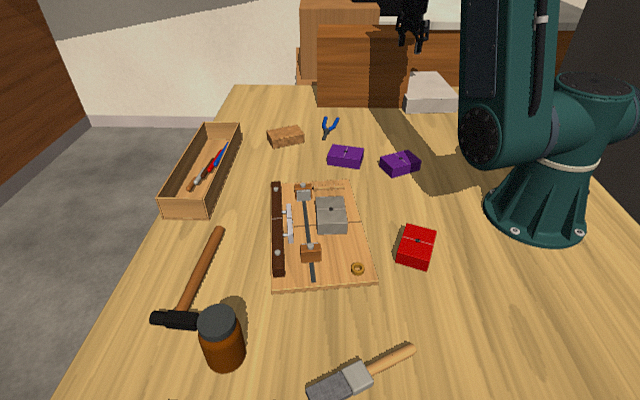

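The top view shows the jig at cols 215–368, rows 150–253: stone centre near (297,213), stops at (247,195) and (335,184), gauge bar at (287,173), collar (234,237), pencil (350,212). The side view agrees.

Run:
```python
import cv2,numpy as np
a=cv2.imread('pics/top0.png')[140:260,210:375];cv2.imwrite('pics/c1.png',cv2.resize(a,None,fx=4.8,fy=4.8,interpolation=cv2.INTER_CUBIC))
a=cv2.imread('pics/side0.png')[170:300,260:390];cv2.imwrite('pics/c2.png',cv2.resize(a,None,fx=4.6,fy=4.6,interpolation=cv2.INTER_CUBIC))
```

```text
(no output)
```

View pics/c1.png

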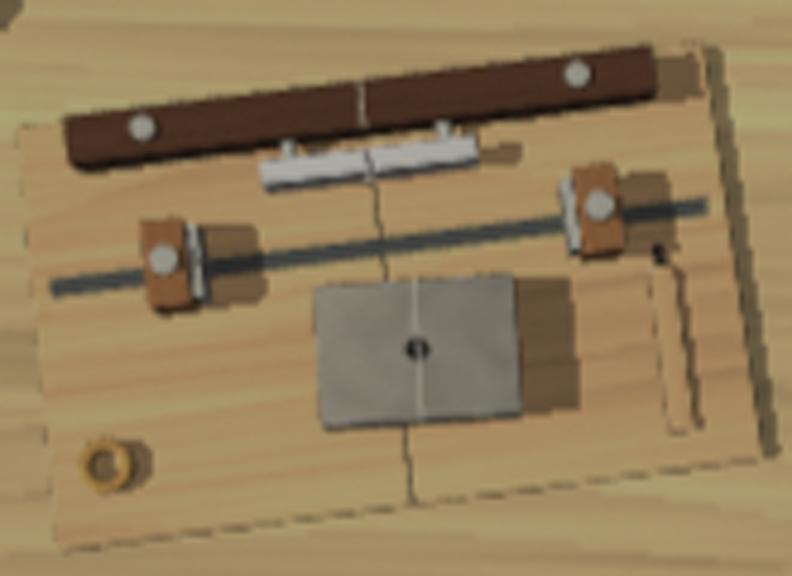

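View pics/c2.png

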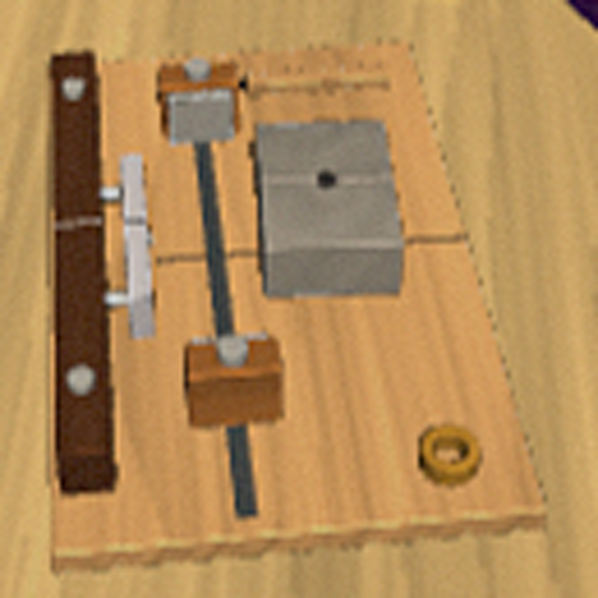

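c1 gives corners, slot, rail and stone; c2 shows the same arrangement. I'll fit the jig pose to the points and measure the stone and stops.

```bash
cat > h.py <<'E'
import numpy as np
def ray(n,uv,z,f=None):
    d=np.load(f or f'{n}0.npz');K,E=d['intrinsics'],d['extrinsics'];R,t=E[:3,:3],E[:3,3]
    uv=np.atleast_2d(uv);v=(np.linalg.inv(K)@np.c_[uv,np.ones(len(uv))].T).T@R;c=-R.T@t
    return c+v*((np.atleast_1d(z)-c[2])/v[:,2])[:,None]
def crop(uv,s,o): return (np.atleast_2d(uv)+.5)/s-.5+np.array(o)
def rigid(P,Q): # jig->world 2d
    p,q=P.mean(0),Q.mean(0);A=(P-p);B=(Q-q)
    th=np.arctan2((A[:,0]*B[:,1]-A[:,1]*B[:,0]).sum(),(A*B).sum());c,s=np.cos(th),np.sin(th)
    R=np.array([[c,-s],[s,c]]);return th,R,q-R@p
E
cat > m.py <<'E'
from h import *
C=lambda p:crop(p,4.8,(210,140))
D=lambda p:crop(p,4.6,(260,170))
jp=np.array([(105,150),(105,-150),(110,180),(-110,180),(-110,-180),(110,-180),(-110,0)])/1e3
z=np.array([45,45,15,15,15,15,15])/1e3
W=ray('top',C([(65,117),(653,45),(20,126),(65,550),(765,458),(703,43),(413,502)]),z)[:,:2]
th,R,t=rigid(jp,W);print('jig',th,t,'\n',np.round((W-t)@R*1e3-jp*1e3,1))
js=np.array([(110,180),(-110,180),(110,-180),(-110,-180),(-110,0)])/1e3
Ws=ray('side',D([(55,555),(547,515),(50,58),(408,43),(470,237)]),.015)[:,:2]
th2,R2,t2=rigid(js,Ws);print('side',th2,t2,'\n',np.round((Ws-t2)@R2*1e3-js*1e3,1))
def rel(uv,z,f=C,n='top',R=R,t=t): return np.round((ray(n,f(uv),z)[:,:2]-t)@R*1e3,1).tolist()
print('stone',rel([(315,288),(512,275),(521,412),(322,424),(417,349)],.051))
print('stone side',rel([(254,125),(385,121),(402,240),(266,246),(327,180)],.051,D,'side',R2,t2))
print('screws L R',rel([(163,259),(598,204)],.053),rel([(233,350),(198,70)],.053,D,'side',R2,t2))
print('slot',rel([(50,288),(707,206)],.015),'barmark',rel([(370,160)],.043),'railmark',rel([(361,92)],.045))
E
python3 m.py
```

```text
jig 0.14744154508147936 [0.54076894 0.07027179] 
 [[-1.  -0.3]
 [-1.1  1. ]
 [ 0.  -1.5]
 [ 0.6 -3.2]
 [ 0.4  1.2]
 [-0.5  1.5]
 [ 1.6  1.2]]
side 0.1415303145820407 [0.54081772 0.07254235] 
 [[-3.1  0.7]
 [ 0.8  1.9]
 [-0.2 -4.9]
 [ 3.   3. ]
 [-0.6 -0.7]]
stone [[0.7, 35.1], [-5.3, -62.4], [-73.5, -58.0], [-66.7, 39.5], [-36.0, -11.1]]
stone side [[-2.5, -62.1], [-73.0, -58.0], [-66.7, 36.6], [0.5, 33.8], [-35.7, -12.7]]
screws L R [[24.4, 107.6], [24.4, -109.5]] [[22.7, 104.1], [24.2, -112.0]]
slot [[23.8, 171.4], [23.2, -168.1]] barmark [[63.2, 0.7]] railmark [[98.2, 1.0]]
```

servo_tool --jaw '[0.5,0.5,0.5,0.5,0.5,0.5,0.5,0.5,0.5,0.5,0.5,0.5,0.5,0.5,0.5,0.5]' --linear '[[424,-444,0],[424,-444,0],[424,-444,0],[424,-444,0],[424,-444,0],[424,-444,0],[424,-444,0],[424,-444,0],[424,-444,0],[424,-444,0],[424,-444,0],[424,-444,0],[424,-444,0],[424,-444,0],[424,-444,0],[424,-444,0]]' --twist '[[0,0,0.306],[0,0,0.306],[0,0,0.306],[0,0,0.306],[0,0,0.306],[0,0,0.306],[0,0,0.306],[0,0,0.306],[0,0,0.306],[0,0,0.306],[0,0,0.306],[0,0,0.306],[0,0,0.306],[0,0,0.306],[0,0,0.306],[0,0,0.306]]'

```text
time_s: 1.7
position: [0.449, 0.0442, 0.2311]
orientation: [[0.989, 0.145, -0.001], [0.145, -0.989, -0.0], [-0.001, 0.0, -1.0]]
force: [-0.7, -0.0, 0.0]
width: 0.0426
finger_force: 0.0
```

servo_tool --jaw '[0.5,0.5,0.5,0.5,0.5,0.5,0.5,0.5,0.5]' --linear '[[0,-1,40],[0,-1,80],[0,-1,120],[0,-1,150],[0,-1,175],[0,-1,190],[0,-1,200],[0,-1,205],[0,-1,205]]' --twist '[[0,0,0],[0,0,0],[0,0,0],[0,0,0],[0,0,0],[0,0,0],[0,0,0],[0,0,0],[0,0,0]]'

```text
time_s: 2.6
position: [0.4493, 0.0457, 0.0262]
orientation: [[0.989, 0.145, -0.0], [0.145, -0.989, 0.0], [-0.0, -0.0, -1.0]]
force: [0.2, 0.3, 0.7]
width: 0.0426
finger_force: 0.0
```

servo_tool --jaw '[0.5,0.5,0.5,0.5,0.5,0.5,0.5,0.5,0.5,0.5]' --linear '[[3,0,0],[6,0,0],[8,0,0],[10,0,0],[12,0,0],[14,0,0],[16,0,0],[18,0,0],[20,0,0],[22,0,0]]' --twist '[[0,0,0],[0,0,0],[0,0,0],[0,0,0],[0,0,0],[0,0,0],[0,0,0],[0,0,0],[0,0,0],[0,0,0]]'

```text
time_s: 3.6
position: [0.468, 0.0493, 0.0259]
orientation: [[0.989, 0.147, -0.006], [0.147, -0.989, -0.0], [-0.006, -0.001, -1.0]]
force: [-6.5, -2.3, 3.3]
width: 0.0424
finger_force: 3.2
```

servo_tool --jaw '[0.5,0.5,0.5,0.5,0.5,0.5,0.5,0.5,0.5,0.5,0.5,0.5,0.5,0.5]' --linear '[[2,0,0],[4,0,0],[6,0,0],[8,0,0],[10,0,0],[12,0,0],[14,0,0],[16,0,0],[18,0,0],[20,0,0],[22,0,0],[24,0,0],[26,0,0],[28,0,0]]' --twist '[[0,0,0],[0,0,0],[0,0,0],[0,0,0],[0,0,0],[0,0,0],[0,0,0],[0,0,0],[0,0,0],[0,0,0],[0,0,0],[0,0,0],[0,0,0],[0,0,0]]'

```text
time_s: 5.0
position: [0.4947, 0.0537, 0.0258]
orientation: [[0.989, 0.147, -0.008], [0.147, -0.989, 0.0], [-0.007, -0.001, -1.0]]
force: [-8.2, -1.5, 6.3]
width: 0.0426
finger_force: 4.2
```

Run:
```python
from bench import read_state, viewer
import cv2,numpy as np
for n in('top',):
    d=viewer.snapshot(n);a=d['frame'][:,:,::-1];np.savez('top1.npz',**d)
    cv2.imwrite('pics/c3.png',cv2.resize(a[140:260,210:375],None,fx=4.8,fy=4.8,interpolation=cv2.INTER_CUBIC))
s=read_state();print(s['position'],s['force'])
```

```text
[0.49542903 0.05369555 0.02586023] [-5.28730075 -0.29205143  2.20561428]
```

View pics/c3.png

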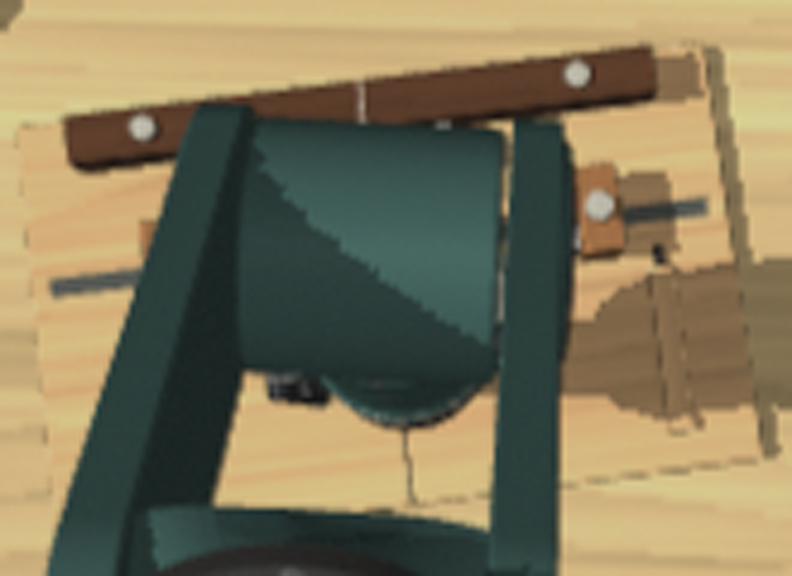

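The arm hides the stone from above, so I'll go on by feel.

servo_tool --jaw '[0.5,0.5,0.5,0.5,0.5,0.5,0.5,0.5,0.5]' --linear '[[1.5,0,0],[3,0,0],[4.5,0,0],[6,0,0],[7,0,0],[8,0,0],[9,0,0],[10,0,0],[11,0,0]]' --twist '[[0,0,0],[0,0,0],[0,0,0],[0,0,0],[0,0,0],[0,0,0],[0,0,0],[0,0,0],[0,0,0]]'

```text
time_s: 5.95
position: [0.5056, 0.0552, 0.0258]
orientation: [[0.989, 0.147, -0.007], [0.147, -0.989, 0.0], [-0.007, -0.001, -1.0]]
force: [-8.7, -1.5, 5.7]
width: 0.043
finger_force: 4.1
```

servo_tool --jaw '[0.5,0.5,0.5,0.5]' --linear '[[1,0,0],[2,0,0],[3,0,0],[4,0,0]]' --twist '[[0,0,0],[0,0,0],[0,0,0],[0,0,0]]'

```text
time_s: 6.35
position: [0.5096, 0.0558, 0.0258]
orientation: [[0.989, 0.147, -0.007], [0.147, -0.989, 0.0], [-0.007, -0.001, -1.0]]
force: [-8.1, -1.8, 5.8]
width: 0.0425
finger_force: 4.1
```

servo_tool --jaw '[0.5,0.5,0.5,0.5]' --linear '[[1,0,0],[2,0,0],[3,0,0],[4,0,0]]' --twist '[[0,0,0],[0,0,0],[0,0,0],[0,0,0]]'

```text
time_s: 6.75
position: [0.5135, 0.0564, 0.0258]
orientation: [[0.989, 0.147, -0.007], [0.147, -0.989, -0.0], [-0.007, -0.001, -1.0]]
force: [-7.6, -0.8, 6.4]
width: 0.0425
finger_force: 4.1
```

servo_tool --jaw '[0.5,0.5,0.5,0.5]' --linear '[[1,0,0],[2,0,0],[3,0,0],[4,0,0]]' --twist '[[0,0,0],[0,0,0],[0,0,0],[0,0,0]]'

```text
time_s: 7.15
position: [0.5174, 0.057, 0.0258]
orientation: [[0.989, 0.147, -0.007], [0.147, -0.989, -0.0], [-0.007, -0.001, -1.0]]
force: [-8.6, -1.1, 8.2]
width: 0.0424
finger_force: 4.6
```

servo_tool --jaw '[0.5,0.5,0.5]' --linear '[[1,0,0],[2,0,0],[3,0,0]]' --twist '[[0,0,0],[0,0,0],[0,0,0]]'

```text
time_s: 7.45
position: [0.5196, 0.0573, 0.0257]
orientation: [[0.989, 0.147, -0.009], [0.147, -0.989, -0.0], [-0.009, -0.001, -1.0]]
force: [-9.9, -3.1, 6.7]
width: 0.0428
finger_force: 5.0
```

servo_tool --jaw '[0.5,0.5]' --linear '[[1,0,0],[2,0,0]]' --twist '[[0,0,0],[0,0,0]]'

```text
time_s: 7.65
position: [0.5198, 0.0575, 0.0255]
orientation: [[0.989, 0.147, -0.012], [0.147, -0.989, -0.001], [-0.012, -0.001, -1.0]]
force: [-14.5, -3.8, 11.3]
width: 0.0427
finger_force: 7.4
```

servo_tool --jaw '[0.5,0.5,1,1,1,1,1,1,1,1,1,1]' --linear '[[-5,0,0],[-10,0,-2],[-10,0,-2],[-10,0,-2],[-10,0,-2],[-10,0,-2],[-10,0,-2],[-8,0,-2],[-6,0,-2],[-4,0,-2],[-3,0,-2],[-2,0,-2]]' --twist '[[0,0,0],[0,0,0],[0,0,0],[0,0,0],[0,0,0],[0,0,0],[0,0,0],[0,0,0],[0,0,0],[0,0,0],[0,0,0],[0,0,0]]'

```text
time_s: 8.85
position: [0.5199, 0.057, 0.0277]
orientation: [[0.989, 0.147, -0.009], [0.147, -0.989, -0.001], [-0.009, -0.001, -1.0]]
force: [-10.9, -3.8, 7.6]
width: 0.0001
finger_force: 5.6
```

servo_tool --jaw '[1,1,1,1]' --linear '[[0.7,0,0],[1.4,0,0],[2,0,0],[2,0,0]]' --twist '[[0,0,0],[0,0,0],[0,0,0],[0,0,0]]'

```text
time_s: 9.25
position: [0.5198, 0.0571, 0.0275]
orientation: [[0.989, 0.147, -0.012], [0.147, -0.989, -0.001], [-0.012, -0.001, -1.0]]
force: [-13.5, -4.3, 10.5]
width: 0.0003
finger_force: 6.9
```

servo_tool --jaw '[1,1,1,1,1,1]' --linear '[[0.6,0,0],[0.6,0,0],[0.6,0,0],[0.6,0,0],[0.6,0,0],[0.6,0,0]]' --twist '[[0,0,0],[0,0,0],[0,0,0],[0,0,0],[0,0,0],[0,0,0]]'

```text
time_s: 9.85
position: [0.5198, 0.0571, 0.0274]
orientation: [[0.989, 0.147, -0.013], [0.147, -0.989, -0.001], [-0.013, -0.001, -1.0]]
force: [-13.7, -5.7, 11.5]
width: 0.0001
finger_force: 7.4
```

servo_tool --jaw '[1,1,1,1,1,1,1,1,1,1]' --linear '[[-8,0,0],[-18,0,0],[-20,0,-30],[-20,0,-70],[-20,0,-100],[-20,40,-110],[-15,80,-110],[0,120,-110],[40,145,-110],[70,150,-110]]' --twist '[[0,0,0],[0,0,0],[0,0,0],[0,0,0],[0,0,0],[0,0,0],[0,0,0],[0,0,0],[0,0,0],[0,0,0]]'

```text
time_s: 10.85
position: [0.6211, -0.0839, 0.1389]
orientation: [[0.99, 0.143, 0.004], [0.143, -0.99, -0.001], [0.003, 0.002, -1.0]]
force: [-0.9, -0.6, -0.3]
width: 0.0003
finger_force: 0.0
```

```bash
cat >> m.py <<'E'
print('pencil',rel([(652,255),(668,250),(670,432),(690,428)],.023))
print('Rstop corners',rel([(573,168),(615,165),(625,250),(583,257)],.051),'L',rel([(140,222),(185,220),(198,303),(152,312)],.051))
E
python3 m.py|tail -2;python3 - <<'E'
from bench import read_state, viewer
import cv2,numpy as np
s=read_state();print(s['position'],s['force'],s['time_s'])
I=[]
for n,r in(('top',(140,260,210,375)),('side',(170,300,260,390))):
    d=viewer.snapshot(n);a=d['frame'][:,:,::-1];np.savez(n+'2.npz',**d)
    I.append(cv2.resize(a[r[0]:r[1],r[2]:r[3]],None,fx=(4.8 if n=='top' else 4.6),fy=(4.8 if n=='top' else 4.6),interpolation=cv2.INTER_CUBIC))
cv2.imwrite('pics/t2.png',I[0]);cv2.imwrite('pics/s2.png',I[1])
E
```

```text
pencil [[0.1, -135.5], [1.7, -144.0], [-90.8, -131.9], [-90.1, -142.2]]
Rstop corners [[44.6, -99.7], [43.4, -120.8], [-0.0, -119.8], [-0.8, -98.6]] L [[44.7, 117.2], [42.9, 95.0], [0.6, 93.1], [-0.9, 116.0]]
[ 0.62108721 -0.08390977  0.13887733] [-0.94726512 -0.59377415 -0.25021341] 10.85
```

View pics/t2.png

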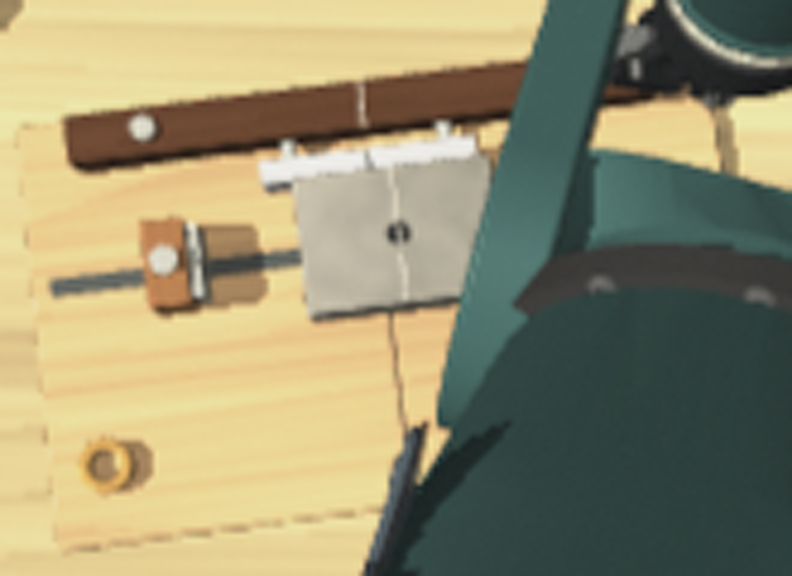

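Stone lies on the bar, its line running (392,165)→(403,295), dot (399,233), about 10 mm right of the bar mark (370,158). The right stop must move it. I'll go down outside the right stop (clear of the pencil) .

servo_tool --jaw '[1,1,1,1,1,1,1,1,1,1]' --linear '[[-15,-9,0],[-32,-18,0],[-32,-18,0],[-32,-18,30],[-32,-18,60],[-32,-18,85],[-32,-18,100],[-32,-18,108],[-32,-18,108],[-32,-18,108]]' --twist '[[0,0,0],[0,0,0],[0,0,0],[0,0,0],[0,0,0],[0,0,0],[0,0,0],[0,0,0],[0,0,0],[0,0,0]]'

```text
time_s: 11.95
position: [0.5847, -0.0674, 0.0309]
orientation: [[0.989, 0.146, 0.001], [0.146, -0.989, -0.0], [0.001, 0.0, -1.0]]
force: [-0.2, -0.9, -0.2]
width: -0.0001
finger_force: 0.0
```

```bash
cat > m2.py <<'E'
from m import *
from bench import read_state
s=read_state();p=np.array(s['position']);print('tcp jig',(p[:2]-t)@R*1e3,p[2],'F jig',np.array(s['force'][:2])@R)
print('line far,near',rel([(392,165),(403,295),(399,233)],.051),'barmark',rel([(369.5,159)],.043),'railm',rel([(361,92),(361,85),(361,120)],.045),'cline',rel([(391,318),(402,420),(413,502)],.015))
print('stone',rel([(296,180),(490,158),(311,310)],.051),'bar near edge top',rel([(267,188),(478,156)],.043))
E
python3 m2.py|tail -8
```

```text
stone side [[-2.5, -62.1], [-73.0, -58.0], [-66.7, 36.6], [0.5, 33.8], [-35.7, -12.7]]
screws L R [[24.4, 107.6], [24.4, -109.5]] [[22.7, 104.1], [24.2, -112.0]]
slot [[23.8, 171.4], [23.2, -168.1]] barmark [[63.2, 0.7]] railmark [[98.2, 1.0]]
pencil [[0.1, -135.5], [1.7, -144.0], [-90.8, -131.9], [-90.1, -142.2]]
Rstop corners [[44.6, -99.7], [43.4, -120.8], [-0.0, -119.8], [-0.8, -98.6]] L [[44.7, 117.2], [42.9, 95.0], [0.6, 93.1], [-0.9, 116.0]]
tcp jig [  23.21034079 -142.62326217] 0.03091208133500553 F jig [-0.29792349 -0.8208977 ]
line far,near [[57.5, -10.1], [-8.3, -7.6], [22.8, -9.4]] barmark [[63.8, 0.9]] railm [[98.2, 1.0], [101.8, 0.6], [83.8, 2.7]] cline [[-13.9, 0.9], [-66.5, 1.7], [-108.4, 1.2]]
stone [[56.0, 38.2], [54.9, -59.1], [-10.0, 38.3]] bar near edge top [[55.5, 53.6], [58.4, -53.4]]
```

servo_tool --jaw '[1,1,1,1,1,1,1,1,1]' --linear '[[0,-2,0],[0,-3,0],[0,-4,0],[0,-5,0],[0,-6,0],[0,-7,0],[0,-8,0],[0,-9,0],[0,-10,0]]' --twist '[[0,0,0],[0,0,0],[0,0,0],[0,0,0],[0,0,0],[0,0,0],[0,0,0],[0,0,0],[0,0,0]]'

```text
time_s: 12.85
position: [0.5826, -0.0579, 0.0303]
orientation: [[0.989, 0.146, 0.0], [0.146, -0.989, -0.001], [-0.0, 0.001, -1.0]]
force: [-0.2, -4.0, 0.1]
width: 0.0002
finger_force: 2.0
```

servo_tool --jaw '[1,1,1,1,1,1,1,1,1,1]' --linear '[[0,-2,0],[0,-4,0],[0,-6,0],[0,-8,0],[0,-10,0],[0,-12,0],[0,-14,0],[0,-16,0],[0,-18,0],[0,-20,0]]' --twist '[[0,0,0],[0,0,0],[0,0,0],[0,0,0],[0,0,0],[0,0,0],[0,0,0],[0,0,0],[0,0,0],[0,0,0]]'

```text
time_s: 13.85
position: [0.5796, -0.0374, 0.0303]
orientation: [[0.989, 0.146, -0.0], [0.146, -0.989, 0.0], [-0.0, -0.0, -1.0]]
force: [-1.1, -4.2, 1.7]
width: -0.0
finger_force: 2.1
```

```bash
python3 m2.py|grep tcp
```

```text
tcp jig [  22.57522252 -112.23252052] 0.03032937926300883 F jig [-1.65648288 -3.9912126 ]
```

servo_tool --jaw '[1,1,1,1,1,1,1]' --linear '[[0,-1,0],[0,-2,0],[0,-3,0],[0,-4,0],[0,-5,0],[0,-6,0],[0,-7,0]]' --twist '[[0,0,0],[0,0,0],[0,0,0],[0,0,0],[0,0,0],[0,0,0],[0,0,0]]'

```text
time_s: 14.55
position: [0.5786, -0.0306, 0.0303]
orientation: [[0.989, 0.146, -0.0], [0.146, -0.989, 0.0], [-0.0, -0.0, -1.0]]
force: [-0.5, -4.6, 1.2]
width: -0.0
finger_force: 2.0
```

servo_tool --jaw '[1,1]' --linear '[[0,-1,0],[0,-2,0]]' --twist '[[0,0,0],[0,0,0]]'

```text
time_s: 14.75
position: [0.5783, -0.0286, 0.0303]
orientation: [[0.989, 0.146, -0.0], [0.146, -0.989, 0.0], [-0.0, -0.0, -1.0]]
force: [-0.1, -3.3, 1.2]
width: -0.0003
finger_force: 2.0
```

servo_tool --jaw '[1,1]' --linear '[[0,-1,0],[0,-2,0]]' --twist '[[0,0,0],[0,0,0]]'

```text
time_s: 14.95
position: [0.5779, -0.0266, 0.0303]
orientation: [[0.989, 0.146, -0.0], [0.146, -0.989, 0.0], [-0.0, -0.0, -1.0]]
force: [0.2, -4.7, 1.2]
width: -0.0
finger_force: 2.0
```

servo_tool --jaw '[1,1]' --linear '[[0,-1,0],[0,-2,0]]' --twist '[[0,0,0],[0,0,0]]'

```text
time_s: 15.15
position: [0.5778, -0.0256, 0.0303]
orientation: [[0.989, 0.147, 0.0], [0.147, -0.989, -0.001], [-0.0, 0.001, -1.0]]
force: [-0.9, -9.2, 1.0]
width: 0.0001
finger_force: 4.4
```

```bash
python3 m2.py|grep tcp
```

```text
tcp jig [  22.57704928 -100.2825495 ] 0.03034253730719261 F jig [-2.19653967 -8.9316073 ]
```

servo_tool --jaw '[1,1,1,1,1,1,1,1,1,1,1]' --linear '[[0,-1,0],[0,-2,0],[0,-3,0],[0,-4,0],[0,-5,0],[0,-6,0],[0,-7,0],[0,-8,0],[0,-8.5,0],[0,-9,0],[0,-9,0]]' --twist '[[0,0,0],[0,0,0],[0,0,0],[0,0,0],[0,0,0],[0,0,0],[0,0,0],[0,0,0],[0,0,0],[0,0,0],[0,0,0]]'

```text
time_s: 16.25
position: [0.5765, -0.0168, 0.0303]
orientation: [[0.989, 0.147, 0.0], [0.147, -0.989, -0.001], [-0.0, 0.001, -1.0]]
force: [-1.3, -8.6, 0.8]
width: 0.0003
finger_force: 4.2
```

```bash
python3 m2.py|grep tcp
```

```text
tcp jig [ 22.57642389 -91.3667042 ] 0.030344029066647647 F jig [-2.5939273  -8.34179755]
```

servo_tool --jaw '[1,1,1,1,1,1,1,1,1,1,1,1]' --linear '[[0,5,0],[0,12,0],[0,12,-40],[0,12,-80],[0,12,-110],[0,-30,-110],[0,-75,-110],[0,-120,-110],[0,-165,-110],[0,-210,-110],[0,-250,-110],[0,-250,-110]]' --twist '[[0,0,0],[0,0,0],[0,0,0],[0,0,0],[0,0,0],[0,0,0],[0,0,0],[0,0,0],[0,0,0],[0,0,0],[0,0,0],[0,0,0]]'

```text
time_s: 17.45
position: [0.5387, 0.2363, 0.1403]
orientation: [[0.989, 0.15, -0.0], [0.15, -0.989, 0.003], [0.0, -0.003, -1.0]]
force: [0.0, -0.5, -0.2]
width: 0.0002
finger_force: 0.0
```

```bash
python3 m2.py|grep tcp;python3 - <<'E'
from bench import viewer
import cv2,numpy as np
d=viewer.snapshot('top');np.savez('top3.npz',**d)
cv2.imwrite('pics/t3.png',cv2.resize(d['frame'][140:260,210:375,::-1],None,fx=4.8,fy=4.8,interpolation=cv2.INTER_CUBIC))
E
```

```text
tcp jig [ 22.38498417 164.57281409] 0.14031795517518666 F jig [-0.04744513 -0.51877351]
```

View pics/t3.png

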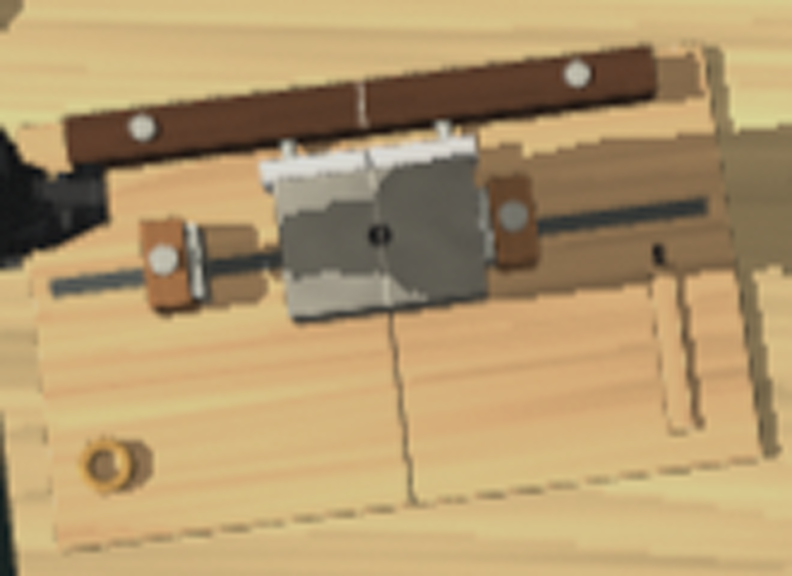

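Free view: stone on the bar, right stop against it, dot at (379,235), bar mark (369,158), rail mark (361,95), centre line (391,318)→(413,502). I'll measure it at subpixel level.

```bash
cat > m3.py <<'E'
import sys
from m import *
import cv2
f=sys.argv[1];g=cv2.cvtColor(np.load(f)['frame'],cv2.COLOR_RGB2GRAY).astype(float)
def marks(sign,p0,p1,z,name,h=3):   # subpixel line centre per row between crop points p0,p1
    a,b=C([p0])[0],C([p1])[0];out=[]
    for v in range(int(np.ceil(a[1])),int(b[1])+1):
        u=a[0]+(b[0]-a[0])*(v-a[1])/(b[1]-a[1]);us=np.arange(round(u)-h,round(u)+h+1)
        w=sign*g[v,us];w=np.clip(w-np.median(w)-4,0,None)
        if w.sum()>0: out.append((us@w/w.sum(),v))
    if not out: print(name,'none');return
    P=(ray('top',out,z,f)[:,:2]-t)@R*1e3;print(name,'y med',np.round(np.median(P[:,1]),2),np.round(P[:,1],1).tolist())
marks(1,(360.5,88),(361.5,120),.045,'rail')
marks(-1,(368,152),(371,162),.043,'barmark')
marks(-1,(391,322),(413,498),.015,'cline')
if len(sys.argv)>2:
  x,y=map(float,sys.argv[2:4]);marks(1,(x-6,y-55),(x-1.5,y-18),.051,'stone far',4);marks(1,(x+2,y+18),(x+7,y+60),.051,'stone near',4)
  marks(-1,(x-1,y-7),(x+1,y+7),.051,'dot')
E
python3 m3.py top3.npz 379.5 235|tail -6; python3 m3.py top2.npz 399 233|tail -3;python3 m3.py top0.npz 417 349|tail -6
```

```text
rail y med 1.81 [1.2, 1.2, 1.5, 1.8, 2.1, 2.4, 2.3]
barmark y med 1.84 [2.1, 1.6]
cline y med 1.6 [1.7, 2.0, 2.1, 1.7, 1.3, 1.2, 1.1, 1.4, 1.7, 1.9, 2.0, 1.6, 1.4, 1.2, 1.0, 1.3, 1.6, 1.9, 1.9, 1.5, 1.4, 1.2, 1.0, 1.3, 1.6, 1.9, 2.2, 2.2, 1.7, 1.1, 1.0, 1.3, 1.5, 1.9, 2.1, 2.1, 1.6]
stone far y med 1.2 [1.2, 4.8, 5.6, 5.9, -0.0, 0.3, 0.6]
stone near y med 0.82 [0.8, 1.1, -0.6, 2.8, 2.4, 0.6, 0.6, 0.8, 1.1]
dot y med 1.42 [1.2, 1.4, 2.1]
stone far y med -9.01 [-8.3, -8.3, -9.7, -9.8, -9.6, -9.2, -8.9, -8.5]
stone near y med -8.58 [-8.9, -8.4, -8.3, -9.3, -9.4, -8.6, -8.6, -8.5, -8.8]
dot y med -8.55 [-9.0, -8.6, -8.1]
rail y med 1.84 [1.1, 1.1, 1.5, 1.8, 2.1, 2.4, 2.3]
barmark y med 1.85 [2.1, 1.6]
cline y med 1.26 [-6.7, -6.1, -5.9, -6.0, -5.9, -4.1, -3.8, 0.4, 0.9, 1.3, 1.6, 1.9, 2.1, 2.2, 1.7, 1.1, 0.9, 1.3, 1.5, 1.8, 2.0, 2.1, 1.6]
stone far y med -12.23 [-13.3, -13.0, -12.7, -12.5, -12.0, -11.7, -11.3, -11.4]
stone near y med -9.36 [-11.0, -10.7, -10.4, -9.5, -9.2, -9.2, -8.8, -8.7]
dot y med -10.55 [-10.6, -10.9, -10.2]
```

servo_tool --jaw '[1,1,1,1,1,1,1,1,1]' --linear '[[0,20,0],[0,20,0],[0,20,30],[0,20,60],[0,20,85],[0,20,100],[0,20,108],[0,20,110],[0,20,110]]' --twist '[[0,0,0],[0,0,0],[0,0,0],[0,0,0],[0,0,0],[0,0,0],[0,0,0],[0,0,0],[0,0,0]]'

```text
time_s: 18.4
position: [0.5432, 0.2115, 0.0306]
orientation: [[0.989, 0.146, 0.0], [0.146, -0.989, 0.0], [0.0, -0.0, -1.0]]
force: [0.8, -0.4, -0.3]
width: 0.0001
finger_force: 0.0
```

servo_tool --jaw '[1,1,1,1,1,1,1,1,1,1]' --linear '[[0,2,0],[0,4,0],[0,6,0],[0,7,0],[0,8,0],[0,9,0],[0,10,0],[0,11,0],[0,12,0],[0,13,0]]' --twist '[[0,0,0],[0,0,0],[0,0,0],[0,0,0],[0,0,0],[0,0,0],[0,0,0],[0,0,0],[0,0,0],[0,0,0]]'

```text
time_s: 19.4
position: [0.5448, 0.1989, 0.0304]
orientation: [[0.989, 0.146, 0.0], [0.146, -0.989, 0.0], [0.0, -0.0, -1.0]]
force: [-1.1, 4.5, 3.2]
width: -0.0001
finger_force: 2.1
```

```bash
python3 m2.py|grep tcp
```

```text
tcp jig [ 22.86540405 126.67861492] 0.03044247818509405 F jig [-0.47903218  4.58785091]
```

Now 28 mm more at most freely, then in small steps.

servo_tool --jaw '[1,1,1,1,1,1,1,1,1,1,1,1,1,1,1,1,1]' --linear '[[0,2,0],[0,4,0],[0,6,0],[0,8,0],[0,10,0],[0,12,0],[0,14,0],[0,16,0],[0,18,0],[0,20,0],[0,22,0],[0,24,0],[0,25,0],[0,26,0],[0,27,0],[0,28,0],[0,29,0]]' --twist '[[0,0,0],[0,0,0],[0,0,0],[0,0,0],[0,0,0],[0,0,0],[0,0,0],[0,0,0],[0,0,0],[0,0,0],[0,0,0],[0,0,0],[0,0,0],[0,0,0],[0,0,0],[0,0,0],[0,0,0]]'

```text
time_s: 21.1
position: [0.549, 0.1701, 0.0303]
orientation: [[0.989, 0.146, 0.0], [0.146, -0.989, 0.0], [0.0, -0.0, -1.0]]
force: [1.5, 4.2, 2.2]
width: -0.0001
finger_force: 2.1
```

servo_tool --jaw '[1,1]' --linear '[[0,0.5,0],[0,1,0]]' --twist '[[0,0,0],[0,0,0]]'

```text
time_s: 21.3
position: [0.5492, 0.1691, 0.0303]
orientation: [[0.989, 0.146, 0.0], [0.146, -0.989, 0.0], [0.0, -0.0, -1.0]]
force: [1.8, 4.0, 2.3]
width: 0.0001
finger_force: 2.0
```

servo_tool --jaw '[1,1]' --linear '[[0,0.5,0],[0,1,0]]' --twist '[[0,0,0],[0,0,0]]'

```text
time_s: 21.5
position: [0.5493, 0.1682, 0.0303]
orientation: [[0.989, 0.146, 0.0], [0.146, -0.989, 0.0], [0.0, -0.0, -1.0]]
force: [2.0, 4.8, 2.9]
width: 0.0005
finger_force: 2.0
```

```bash
python3 m2.py|grep tcp
```

```text
tcp jig [22.84127991 95.57974331] 0.030341095483010165 F jig [2.71848091 4.41879085]
```

servo_tool --jaw '[1,1]' --linear '[[0,0.5,0],[0,1,0]]' --twist '[[0,0,0],[0,0,0]]'

```text
time_s: 21.7
position: [0.5494, 0.1672, 0.0303]
orientation: [[0.989, 0.146, 0.0], [0.146, -0.989, 0.0], [0.0, -0.0, -1.0]]
force: [1.2, 4.0, 2.6]
width: -0.0001
finger_force: 2.0
```

servo_tool --jaw '[1,1]' --linear '[[0,0.4,0],[0,0.8,0]]' --twist '[[0,0,0],[0,0,0]]'

```text
time_s: 21.9
position: [0.5495, 0.1664, 0.0303]
orientation: [[0.989, 0.146, -0.0], [0.146, -0.989, 0.0], [0.0, -0.0, -1.0]]
force: [2.1, 4.7, 2.6]
width: -0.0002
finger_force: 2.0
```

servo_tool --jaw '[1,1]' --linear '[[0,0.4,0],[0,0.8,0]]' --twist '[[0,0,0],[0,0,0]]'

```text
time_s: 22.1
position: [0.5496, 0.1656, 0.0303]
orientation: [[0.989, 0.146, 0.0], [0.146, -0.989, 0.0], [0.0, -0.0, -1.0]]
force: [1.5, 3.9, 2.1]
width: -0.0001
finger_force: 2.0
```

servo_tool --jaw '[1,1]' --linear '[[0,0.3,0],[0,0.6,0]]' --twist '[[0,0,0],[0,0,0]]'

```text
time_s: 22.3
position: [0.5497, 0.165, 0.0303]
orientation: [[0.989, 0.146, 0.0], [0.146, -0.989, 0.0], [0.0, -0.0, -1.0]]
force: [1.6, 4.6, 1.7]
width: 0.0002
finger_force: 2.0
```

servo_tool --jaw '[1,1]' --linear '[[0,0.3,0],[0,0.6,0]]' --twist '[[0,0,0],[0,0,0]]'

```text
time_s: 22.5
position: [0.5498, 0.1644, 0.0303]
orientation: [[0.989, 0.146, 0.0], [0.146, -0.989, 0.0], [0.0, -0.0, -1.0]]
force: [2.1, 5.3, 1.7]
width: -0.0003
finger_force: 2.5
```

```bash
python3 m2.py|grep tcp
```

```text
tcp jig [22.75133566 91.78899668] 0.030332599853273343 F jig [2.84989696 4.94331829]
```

servo_tool --jaw '[1,1]' --linear '[[0,0.4,0],[0,0.8,0]]' --twist '[[0,0,0],[0,0,0]]'

```text
time_s: 22.7
position: [0.5498, 0.1643, 0.0303]
orientation: [[0.989, 0.146, -0.0], [0.146, -0.989, 0.001], [0.0, -0.001, -1.0]]
force: [0.8, 8.5, 2.0]
width: -0.0001
finger_force: 4.4
```

servo_tool --jaw '[1,1,1,1,1,1,1,1,1,1,1,1,1,1]' --linear '[[0,-5,0],[0,-12,0],[0,-12,-40],[0,-12,-80],[0,-12,-110],[0,30,-110],[0,75,-110],[0,120,-110],[0,165,-110],[0,210,-110],[0,255,-110],[0,300,-110],[0,345,-110],[0,345,-110]]' --twist '[[0,0,0],[0,0,0],[0,0,0],[0,0,0],[0,0,0],[0,0,0],[0,0,0],[0,0,0],[0,0,0],[0,0,0],[0,0,0],[0,0,0],[0,0,0],[0,0,0]]'

```text
time_s: 24.1
position: [0.6006, -0.1834, 0.1399]
orientation: [[0.99, 0.142, -0.0], [0.142, -0.99, -0.003], [-0.0, 0.003, -1.0]]
force: [-0.5, 0.5, 0.0]
width: -0.0002
finger_force: 0.0
```

```bash
python3 m2.py|grep tcp;python3 - <<'E'
from bench import viewer
import cv2,numpy as np
d=viewer.snapshot('top');np.savez('top4.npz',**d)
cv2.imwrite('pics/t4.png',cv2.resize(d['frame'][140:260,210:375,::-1],None,fx=4.8,fy=4.8,interpolation=cv2.INTER_CUBIC))
E
python3 m3.py top4.npz 379.5 235|tail -6
```

```text
tcp jig [  21.95472646 -259.73791124] 0.1399299369821938 F jig [-0.42792232  0.58243885]
rail y med 1.82 [1.2, 1.2, 1.5, 1.8, 2.1, 2.4, 2.3]
barmark y med 1.84 [2.1, 1.6]
cline y med 1.56 [1.7, 2.0, 1.9, 1.6, 1.4, 1.2, 1.0, 1.3, 1.6, 1.9, 2.0, 1.6, 1.3, 1.2, 1.0, 1.2, 1.6, 1.9, 1.9, 1.5, 1.3, 1.1, 0.9, 1.2, 1.6, 1.8, 2.0, 2.2, 1.7, 1.1, 0.9, 1.1, 1.4, 1.8, 2.0, 2.1, 1.6]
stone far y med -0.01 [0.6, -0.1, -0.4, -0.3, -0.0, 0.7, 0.8]
stone near y med 0.81 [1.0, 0.5, -0.1, -0.3, 0.8, 1.3, 0.8, 0.8, 1.0]
dot y med 1.45 [1.2, 1.5, 1.8]
```

View pics/t4.png

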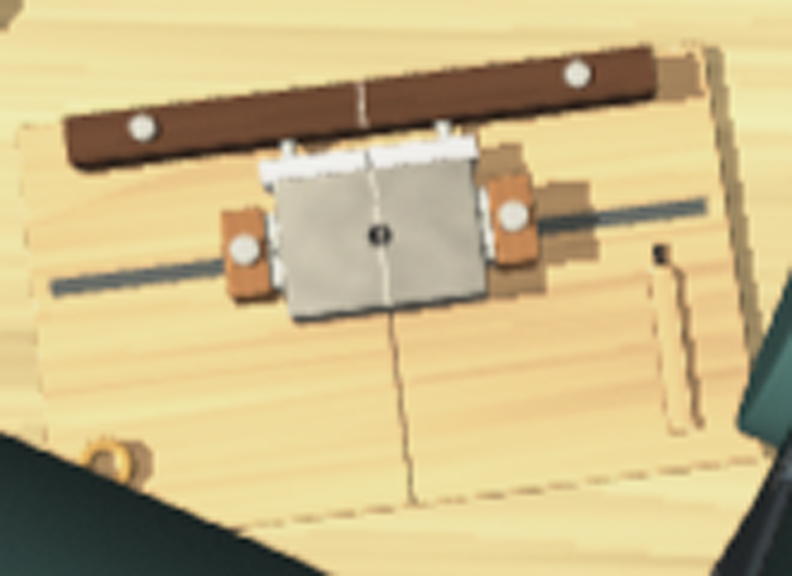

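Stone is nipped with both stops against it: dot (379,235), stop screws (245,250) and (512,215). The line appears about 1 mm right of centre; I'll cross-check with screw midpoints.

```bash
cat > m4.py <<'E'
import sys
from m import *
import cv2
f=sys.argv[1];im=np.load(f)['frame'].astype(float);g=im[:,:,2]  # blue: wood low, metal high
def blob(p,z,r=4):
    c=np.round(C([p])[0]).astype(int);us,vs=np.meshgrid(np.arange(c[0]-r,c[0]+r+1),np.arange(c[1]-r,c[1]+r+1))
    w=g[vs,us];w=np.clip(w-np.median(w)-25,0,None);w[np.hypot(us-c[0],vs-c[1])>r]=0
    return (ray('top',[((us*w).sum()/w.sum(),(vs*w).sum()/w.sum())],z,f)[0,:2]-t)@R*1e3
P=list(map(float,sys.argv[2:6]))
a,b=blob(P[:2],.053,3),blob(P[2:],.053,3);c,d=blob((142,128),.047),blob((576,74),.047)
print('stops',a,b,'mid',(a+b)/2);print('rail screws',c,d,'mid',(c+d)/2)
E
python3 m4.py top4.npz 245 250 512 215|tail -2; python3 m4.py top0.npz 163 259 598 204|tail -2
```

```text
stops [24.44439183 68.02236985] [ 24.27942761 -66.22430577] mid [24.36190972  0.89903204]
rail screws [ 93.61501319 112.04663655] [  93.42857348 -108.29360805] mid [93.52179333  1.87651425]
stops [ 23.98990453 108.58972799] [  24.45732473 -109.06059228] mid [24.22361463 -0.23543214]
rail screws [ 93.59880643 112.0805743 ] [  93.34073976 -108.33127161] mid [93.46977309  1.87465135]
```

servo_tool --jaw '[1,1,1,1,1,1,1,1,1,1,1,1,1]' --linear '[[1,-40,0],[1,-80,0],[1,-120,0],[1,-150,0],[1,-150,0],[1,-150,40],[1,-150,75],[1,-150,95],[1,-150,105],[1,-150,109],[1,-150,109],[1,-155,109],[1,-160,109]]' --twist '[[0,0,0],[0,0,0],[0,0,0],[0,0,0],[0,0,0],[0,0,0],[0,0,0],[0,0,0],[0,0,0],[0,0,0],[0,0,0],[0,0,0],[0,0,0]]'

```text
time_s: 25.45
position: [0.5788, -0.0191, 0.0325]
orientation: [[0.989, 0.146, 0.002], [0.146, -0.989, -0.0], [0.002, 0.0, -1.0]]
force: [-0.5, -0.2, -0.0]
width: -0.0001
finger_force: 0.0
```

```bash
python3 m2.py|grep tcp
```

```text
tcp jig [ 24.44382621 -94.02414328] 0.0324550522801063 F jig [-0.56153472 -0.0745604 ]
```

servo_tool --jaw '[1,1,1,1]' --linear '[[0,-1,0],[0,-2,0],[0,-2.5,0],[0,-2.5,0]]' --twist '[[0,0,0],[0,0,0],[0,0,0],[0,0,0]]'

```text
time_s: 25.85
position: [0.5777, -0.0168, 0.0315]
orientation: [[0.989, 0.146, 0.0], [0.146, -0.989, -0.0], [0.0, 0.0, -1.0]]
force: [-0.2, 0.2, 0.1]
width: 0.0001
finger_force: 0.1
```

servo_tool --jaw '[1,1]' --linear '[[0,-0.4,0],[0,-0.8,0]]' --twist '[[0,0,0],[0,0,0]]'

```text
time_s: 26.05
position: [0.5777, -0.0167, 0.0315]
orientation: [[0.989, 0.147, 0.0], [0.147, -0.989, -0.001], [0.0, 0.001, -1.0]]
force: [0.3, -6.2, 1.7]
width: 0.0003
finger_force: 2.5
```

```bash
python3 m2.py|grep tcp
```

```text
tcp jig [ 23.7761249  -91.43683684] 0.03145545683345476 F jig [-0.61434079 -6.14146133]
```

Contact at −91.4 as before; push to about −90.4.

servo_tool --jaw '[1,1,1]' --linear '[[0,-0.4,0],[0,-0.8,0],[0,-1.2,0]]' --twist '[[0,0,0],[0,0,0],[0,0,0]]'

```text
time_s: 26.35
position: [0.5777, -0.0166, 0.0315]
orientation: [[0.989, 0.147, 0.001], [0.147, -0.989, -0.002], [0.0, 0.003, -1.0]]
force: [0.6, -10.7, 0.8]
width: 0.0
finger_force: 5.1
```

```bash
python3 m2.py|grep tcp
```

```text
tcp jig [ 23.81892164 -91.31421794] 0.03149504871546151 F jig [ -0.95930681 -10.71963909]
```

servo_tool --jaw '[1,1]' --linear '[[0,-0.3,0],[0,-0.5,0]]' --twist '[[0,0,0],[0,0,0]]'

```text
time_s: 26.55
position: [0.5777, -0.0165, 0.0315]
orientation: [[0.989, 0.147, 0.001], [0.147, -0.989, -0.003], [0.0, 0.003, -1.0]]
force: [-0.6, -12.0, 1.2]
width: 0.0
finger_force: 5.7
```

```bash
python3 m2.py|grep tcp
```

```text
tcp jig [ 23.79859033 -91.27484184] 0.031502318793470256 F jig [ -2.35048969 -11.78546236]
```

servo_tool --jaw '[1,1]' --linear '[[0,-0.3,0],[0,-0.6,0]]' --twist '[[0,0,0],[0,0,0]]'

```text
time_s: 26.75
position: [0.5777, -0.0164, 0.0315]
orientation: [[0.989, 0.147, 0.001], [0.147, -0.989, -0.004], [0.0, 0.004, -1.0]]
force: [-0.5, -14.5, 0.1]
width: -0.0001
finger_force: 6.6
```

```bash
python3 m2.py|grep tcp
```

```text
tcp jig [ 23.8282369  -91.19610647] 0.03153028980587948 F jig [ -2.62240939 -14.27565135]
```

servo_tool --jaw '[1,1]' --linear '[[0,-0.2,0],[0,-0.4,0]]' --twist '[[0,0,0],[0,0,0]]'

```text
time_s: 26.95
position: [0.5777, -0.0161, 0.0316]
orientation: [[0.989, 0.147, 0.001], [0.147, -0.989, -0.004], [0.001, 0.004, -1.0]]
force: [-1.4, -13.0, 0.9]
width: -0.0
finger_force: 6.6
```

```bash
python3 m2.py|grep tcp
```

```text
tcp jig [ 23.8683117 -90.8607201] 0.0315506293755943 F jig [ -3.25299965 -12.69579576]
```

servo_tool --jaw '[1,1]' --linear '[[0,-0.3,0],[0,-0.6,0]]' --twist '[[0,0,0],[0,0,0]]'

```text
time_s: 27.15
position: [0.5776, -0.0155, 0.0315]
orientation: [[0.989, 0.147, 0.001], [0.147, -0.989, -0.004], [0.0, 0.004, -1.0]]
force: [-0.5, -13.0, 1.3]
width: -0.0001
finger_force: 6.6
```

```bash
python3 m2.py|grep tcp
```

```text
tcp jig [ 23.83106366 -90.27668454] 0.03152685521401009 F jig [ -2.42612257 -12.76569069]
```

servo_tool --jaw '[1,1,1,1,1,1,1,1,1,1]' --linear '[[0,5,0],[0,13,0],[0,16,-40],[0,16,-80],[0,16,-110],[0,60,-110],[0,105,-110],[0,150,-110],[0,170,-110],[0,170,-110]]' --twist '[[0,0,0],[0,0,0],[0,0,0],[0,0,0],[0,0,0],[0,0,0],[0,0,0],[0,0,0],[0,0,0],[0,0,0]]'

```text
time_s: 28.15
position: [0.6023, -0.1838, 0.1411]
orientation: [[0.99, 0.143, 0.001], [0.143, -0.99, -0.0], [0.001, 0.0, -1.0]]
force: [-0.7, -0.2, 0.5]
width: 0.0
finger_force: 0.0
```

```bash
python3 - <<'E'
from bench import viewer
import cv2,numpy as np
I=[]
for n,r in(('top',(150,230,225,345)),('side',(180,270,260,360))):
    d=viewer.snapshot(n);np.savez(n+'5.npz',**d);a=d['frame'][r[0]:r[1],r[2]:r[3],::-1]
    I.append(cv2.resize(a,(400,300 if n=='top' else 360),interpolation=cv2.INTER_CUBIC))
h=max(i.shape[0] for i in I)
cv2.imwrite('pics/c5.png',np.hstack([cv2.copyMakeBorder(i,0,h-i.shape[0],0,0,0) for i in I]))
E
python3 m3.py top5.npz 377.5 235|tail -3;python3 m4.py top5.npz 243 250 510 215|tail -2
```

```text
stone far y med 1.39 [1.4, 1.5, 1.8, 2.1, 1.1, 1.1, 1.0]
stone near y med 1.38 [1.0, 1.4, 1.7, 2.0, 2.5, 2.3, 1.1, 0.9, 1.0]
dot y med 1.0 [0.2, 1.0, 2.9]
stops [24.30419692 69.2499336 ] [ 24.13674494 -64.70169994] mid [24.22047093  2.27411683]
rail screws [ 93.61378829 112.05251592] [  93.43710631 -108.28019392] mid [93.5254473  1.886161 ]
```

View pics/c5.png

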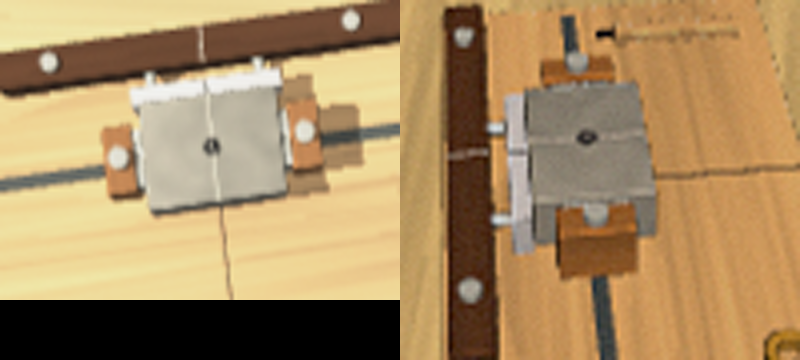

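Both views show the stone flush on the bar, with the stops on it and its line continuing the bar mark. I'll verify seating with one light touch at the near face, where the seated tool x was −22.8 mm.

servo_tool --jaw '[1,1,1,1,1,1,1,1,1,1,1,1,1,1]' --linear '[[-15,-45,0],[-35,-90,0],[-55,-135,0],[-66,-180,0],[-66,-225,0],[-66,-262,0],[-66,-262,0],[-66,-262,40],[-66,-262,80],[-66,-262,100],[-66,-262,110],[-66,-262,112],[-66,-262,112],[-66,-262,112]]' --twist '[[0,0,0],[0,0,0],[0,0,0],[0,0,0],[0,0,0],[0,0,0],[0,0,0],[0,0,0],[0,0,0],[0,0,0],[0,0,0],[0,0,0],[0,0,0],[0,0,0]]'

```text
time_s: 29.65
position: [0.4992, 0.0687, 0.0304]
orientation: [[0.989, 0.146, 0.002], [0.146, -0.989, 0.0], [0.002, 0.0, -1.0]]
force: [0.1, 0.6, 0.5]
width: -0.0
finger_force: 0.0
```

servo_tool --jaw '[1,1,1,1,1,1,1,1,1]' --linear '[[3,0,0],[6,0,0],[9,0,0],[11,0,0],[13,0,0],[14,0,0],[15,0,0],[16,0,0],[16,0,0]]' --twist '[[0,0,0],[0,0,0],[0,0,0],[0,0,0],[0,0,0],[0,0,0],[0,0,0],[0,0,0],[0,0,0]]'

```text
time_s: 30.55
position: [0.5141, 0.071, 0.0293]
orientation: [[0.989, 0.146, -0.0], [0.146, -0.989, 0.0], [0.0, -0.0, -1.0]]
force: [0.0, 0.4, -0.0]
width: -0.0006
finger_force: 0.0
```

```bash
python3 m2.py|grep tcp
```

```text
tcp jig [-26.251088     4.62822781] 0.029290405955308924 F jig [0.11237933 0.42310812]
```

servo_tool --jaw '[1,1,1,1,1,1]' --linear '[[0,3,0],[1,3,0],[2,3,0],[3,3,0],[3.5,3,0],[3.5,3,0]]' --twist '[[0,0,0],[0,0,0],[0,0,0],[0,0,0],[0,0,0],[0,0,0]]'

```text
time_s: 31.15
position: [0.518, 0.0685, 0.0293]
orientation: [[0.989, 0.146, 0.0], [0.146, -0.989, 0.0], [0.0, -0.0, -1.0]]
force: [0.5, 0.6, -0.8]
width: -0.0001
finger_force: 0.0
```

servo_tool --jaw '[1,1,1]' --linear '[[0.5,0,0],[1,0,0],[1.3,0,0]]' --twist '[[0,0,0],[0,0,0],[0,0,0]]'

```text
time_s: 31.45
position: [0.5182, 0.0686, 0.0292]
orientation: [[0.989, 0.146, -0.002], [0.146, -0.989, -0.0], [-0.002, -0.0, -1.0]]
force: [-2.7, -0.6, 1.7]
width: 0.0003
finger_force: 1.7
```

```bash
python3 m2.py|grep tcp
```

```text
tcp jig [-22.5899248    1.70457745] 0.029197370602133864 F jig [-2.7758667  -0.20680596]
```

servo_tool --jaw '[1,1,1,1,1,1,1,1,1]' --linear '[[-8,0,0],[-20,0,0],[-22,0,-40],[-22,0,-80],[-22,0,-120],[-22,45,-120],[-22,90,-120],[-22,130,-120],[-22,130,-120]]' --twist '[[0,0,0],[0,0,0],[0,0,0],[0,0,0],[0,0,0],[0,0,0],[0,0,0],[0,0,0],[0,0,0]]'

```text
time_s: 32.35
position: [0.5172, -0.0674, 0.1496]
orientation: [[0.99, 0.143, 0.002], [0.143, -0.99, -0.002], [0.002, 0.002, -1.0]]
force: [0.6, 0.5, -0.1]
width: 0.0
finger_force: 0.0
```

Run:
```python
from bench import job
print(job.job_done())
```

```text
the job is handed in; nothing more can be done
None
```

Job handed in at about 32 s: the stone is seated against the gauge bar (a light touch at its near face found it where it was first pressed home, to 0.2 mm), nipped between both stops, with its centre line within about 0.5 mm of the jig's by camera.

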